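# Scent tubes to the resin rack in reverse order

## Task

Move the four capped scent tubes from the walnut rack into the pockets of the pink resin rack in reverse order, counting each row from its own rack's brass ball: the tube that starts nearest the walnut rack's ball goes into the pocket farthest from the resin rack's ball, and so on, until the one that started farthest stands nearest the resin rack's ball. Leave every tube standing upright on the floor of its own pocket, and do not disturb the atomizer or the comb.

Things in the scene. Friction and masses are not known exactly. Their poses are not given: they have to be found in the camera images.
- tube_red: loose scent sample tube, a plain upright cylinder 26 mm in diameter and 80 mm tall, about 50 g: pale grey-blue body with a red band, a thin brass ring and a red cap (upper 30 mm). Origin at the centre of its underside, z up along its axis. At the start it stands in seat_red.
- tube_blue: loose scent sample tube, a plain upright cylinder 26 mm in diameter and 80 mm tall, about 50 g: pale grey-blue body with a blue band, a thin brass ring and a blue cap (upper 30 mm). Origin at the centre of its underside, z up along its axis. At the start it stands in seat_blue.
- tube_green: loose scent sample tube, a plain upright cylinder 26 mm in diameter and 80 mm tall, about 50 g: pale grey-blue body with a green band, a thin brass ring and a green cap (upper 30 mm). Origin at the centre of its underside, z up along its axis. At the start it stands in seat_green.
- tube_yellow: loose scent sample tube, a plain upright cylinder 26 mm in diameter and 80 mm tall, about 50 g: pale grey-blue body with a yellow band, a thin brass ring and a yellow cap (upper 30 mm). Origin at the centre of its underside, z up along its axis. At the start it stands in seat_yellow.
- wood_rack: fixed dark walnut rack, 206 x 60 x 6 mm, the row the tubes start from. Origin under the row's middle, on the table; x along the row towards the end with a brass ball (22 mm, at x = 112 mm, top 35 mm high), z up; turned any way round. The four seats lie on it at x = -75, -25, 25, 75 mm, y = 0, in any order.
- seat_red: fixed red square seat, 46 x 46 mm, on the walnut rack; floor 4 mm, rim 3 mm wide and 10 mm high, inside 40 x 40 mm. Origin at the centre of its underside, 6 mm above the table, axes parallel to the walnut rack's. It is where the red tube starts and stays behind as the record of the first order.
- seat_blue: fixed blue square seat, 46 x 46 mm, on the walnut rack; floor 4 mm, rim 3 mm wide and 10 mm high, inside 40 x 40 mm. Origin at the centre of its underside, 6 mm above the table, axes parallel to the walnut rack's. It is where the blue tube starts and stays behind as the record of the first order.
- seat_green: fixed green square seat, 46 x 46 mm, on the walnut rack; floor 4 mm, rim 3 mm wide and 10 mm high, inside 40 x 40 mm. Origin at the centre of its underside, 6 mm above the table, axes parallel to the walnut rack's. It is where the green tube starts and stays behind as the record of the first order.
- seat_yellow: fixed yellow square seat, 46 x 46 mm, on the walnut rack; floor 4 mm, rim 3 mm wide and 10 mm high, inside 40 x 40 mm. Origin at the centre of its underside, 6 mm above the table, axes parallel to the walnut rack's. It is where the yellow tube starts and stays behind as the record of the first order.
- resin_rack: fixed pink resin rack, 206 x 56 mm, scalloped rim, a row of four open square pockets. Origin under the row's middle, on the table; x along the row towards the end with a brass ball (22 mm, at x = 112 mm, top 35 mm high), z up; turned any way round. Pocket centres x = -75, -25, 25, 75 mm, y = 0; each 44 x 44 mm inside, floor 8 mm and wall tops 20 mm above the table, walls 6 mm thick.
- atomizer: bystander: loose amber cut-glass atomizer, 64 mm across, 84 mm high, with a dark red hard bulb at its side, standing on a round pink tray beyond the racks. Origin at the centre of its underside.
- comb: bystander: loose flat wooden comb, 170 x 38 x 8 mm, lying on the table to the robot's right. Origin at the middle of its underside, x along its length.
Not all that is in view belongs to the job. Leave any orange look-alike of the resin_rack alone.

How it is judged:
By the outcome, as a careful person would: the job done as asked, in the order asked, and still so for the second after the job is handed in, with the robot touching nothing.
It also fails if it takes over 128 s, if anything falls off the work surface, if the arm or the gripper's body presses on something with over 40 N, if the wrist force passes 120 N, or if a joint passes its speed limit or range.

## Robot

A 6-joint arm with a two-finger parallel gripper is mounted at the origin on the work surface. World frame = base frame: x ahead of the robot, y to its left, z up, the work surface at z = 0. Lengths are in m, angles in rad, forces in N, time in s.
With the tool pointing down it reaches from about 0.25 to 0.725 m from the base axis. Payload 9.7 kg.
Tool frame: the origin (TCP) lies midway between the tips of the shut fingers; the grasp point (between the pads) lies 19 mm behind it; z points along the fingers, y is the line along which they close (so a half turn about z gives the same grasp; the last joint's range is limited). The gripper opens to 85 mm and grips with 20 to 120 N. Pads are 22 mm wide; open, the fingers measure 114 mm over their backs; the gripper's body (76 mm by 85 mm) begins 54 mm behind the grasp point. The pads swing forward as they close: fully open they stand 13 mm farther back than shut.
Start: joints at [-1.211, 0.087, 0.176, 1.66, 0, 1.571], TCP at [0.194, -0.515, 0.231] pointing down, gripper open.
Joint ranges: [-3.13, 3.13], [-0.85, 1.81], [-1.15, 1.24], [-2.2, 2.28], [-1.44, 1.52], [-3.14, 3.14]. Speed limits (rad/s): [2.22, 2.22, 2.57, 3.14, 3.14, 3.14].

## Interface

Orientations are given as a 3x3 rotation matrix whose columns are the frame's x, y, z axes.
In Python, from bench import arm gives the robot as it stands.
- The arm moves only by the shell command python3 -m handwheel 'ROWS' [OPENING] [FORCE]. ROWS is JSON, a list of rows, each an object with "travel": the shift along the tool's x, y, z normalised to -1 to 1, where 1 is 100 mm, a list of three; "turn": the turn, a rotation vector about the tool's x, y, z normalised to -1 to 1, where 1 is 2 pi rad, a list of three. In form: [{"travel": [dx, dy, dz], "turn": [rx, ry, rz]}, ...]. A call has 1 to 12 rows; each row shifts and turns the commanded pose from where the row before left it, along the tool's axes as they then stand; what a row does not reach is not made up. A row lasts 1/8 s, in which the tool goes at most 62.5 mm and 10.7 degrees, less where a joint would pass 70% of its speed; a pose out of reach is approached as far as the arm can. A call with a number of a shift or a turn outside -1 to 1 is refused whole. A call with a gripper value outside its range is refused whole. OPENING is the opening, from -1 (shut) to 1 (fully open), set as the call begins (- or left out, the last holds). The fingers move at their own pace and stop on an object; FORCE is the grip in N (left out, the last holds). Time passes only in rows, so rows that do not move let the fingers close. It gives the time, the measured TCP pose, the force, the opening and the grip force at its end, in the units of the state.
- arm.get_state(): the state, without advancing time (a new reading comes with each control period).
- arm.get_image(name): name is "side" or "top" or "wrist"; returns the picture (420x560x3 uint8, red, green, blue); there is no depth.
- arm.camera_params(name): a dict with "intrinsics" (3x3 intrinsics, pixels), "world_from_camera" (4x4, takes a point from camera to world coordinates); the wrist camera has in their place "tool_from_camera" (4x4, takes a point from camera to tool coordinates, whose origin is the TCP and whose axes are the flange's). Camera axes: x right, y up, looking along -z (the intrinsics and any distortion apply to the point x, -y, -z); pixel columns grow to the right and rows downward; lengths in m; the calibration is good to about 2 mm. A picture is of the moment at which its call begins: read the wrist's pose just before it. camera_params takes no time and is no camera call.
- arm.sign_off(): hands the job in; it is judged then, once.
The state is a dict: "t": time; "joint_positions": joint angles; "qvel": joint speeds; "joint_efforts": joint torques, N m; "tcp_pos": TCP position; "eef_rot": TCP orientation; "force": force on the tool from outside, world axes, zero at the start; "ft_torque": the same for the moment, N m; "finger_gap": opening from 0.0 (shut) to 1.0 (fully open); "finger_force": force on a finger pad.
Only numpy, scipy, OpenCV 4.12 (cv2) and the standard library are available. Lean on these libraries where they do the work, as an engineer would, in place of code of your own. Each camera call takes 0.05 s, during which the arm holds its last target. There are 200 camera calls.

## Working session

There is one attempt and no reset: what is moved stays moved. The work goes in short steps, Python scripts to look and compute and a shell command to move; the robot and the scene stay as the last step left them, time stands still between calls to the robot, and variables do not carry over. Pictures are saved under pics/ and viewed, at most 14 in all, crops included, and the job is handed in when it is done.

```bash
mkdir -p pics; ls; python3 - <<'E'
from bench import arm
import cv2,numpy as np
s=arm.get_state();print(s['t'],s['tcp_pos'],s['eef_rot'],s['finger_gap'])
for n in ['top','side']:
    im=arm.get_image(n);cv2.imwrite(f'pics/{n}0.png',im[:,:,::-1]);p=arm.camera_params(n);print(n,p)
print(arm.camera_params('wrist'))
E
```

```text
pics
0.0 [ 0.19355677 -0.51455567  0.23057542] [[ 9.35968923e-01  3.52082316e-01 -4.66608573e-04]
 [ 3.52082625e-01 -9.35968043e-01  1.28331412e-03]
 [ 1.51014935e-05 -1.36542690e-03 -9.99999068e-01]] 1.0012723753505097
top {'intrinsics': array([[441.66354013,   0.        , 285.15357472],
       [  0.        , 441.66354013, 207.11914449],
       [  0.        ,   0.        ,   1.        ]]), 'world_from_camera': array([[ 0.01916006,  0.99808995, -0.05873119,  0.50911473],
       [-0.99976109,  0.01850789, -0.01162834, -0.11752643],
       [-0.01051914,  0.05893995,  0.99820611,  0.99987314],
       [ 0.        ,  0.        ,  0.        ,  1.        ]])}
side {'intrinsics': array([[409.40352962,   0.        , 279.30598135],
       [  0.        , 409.40352962, 213.58360318],
       [  0.        ,   0.        ,   1.        ]]), 'world_from_camera': array([[ 0.95401974,  0.16139608, -0.25258194,  0.26559273],
       [-0.29965193,  0.49267239, -0.81699611, -1.03665815],
       [-0.00741982,  0.85511708,  0.51838183,  0.62278001],
       [ 0.        ,  0.        ,  0.        ,  1.        ]])}
{'intrinsics': array([[372.22561218,   0.        , 273.80193199],
       [  0.        , 372.22561218, 211.56184308],
       [  0.        ,   0.        ,   1.        ]]), 'tool_from_camera': array([[ 2.67605302e-05,  9.48475994e-01,  3.16848998e-01,
         8.21380221e-02],
       [ 9.99999892e-01,  1.21375082e-04, -4.47790209e-04,
        -1.23269170e-04],
       [-4.63175837e-04,  3.16848976e-01, -9.48475889e-01,
        -1.43056507e-01],
       [ 0.00000000e+00,  0.00000000e+00,  0.00000000e+00,
         1.00000000e+00]])}
```

View pics/top0.png

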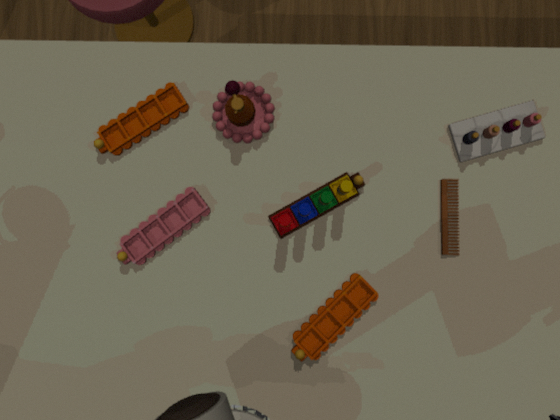

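View pics/side0.png

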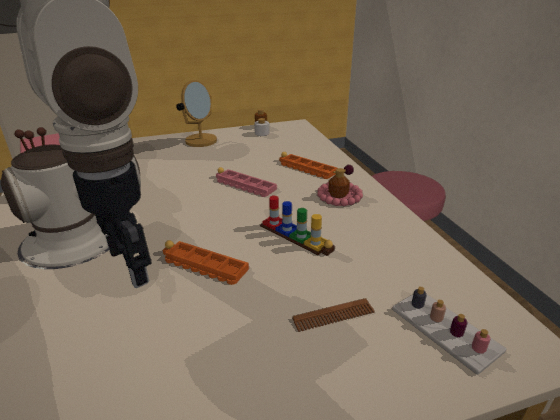

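The top view shows the walnut rack from red (285,220) to yellow (345,188), with its ball at (358,180). From the ball the order is yellow, green, blue, red. The pink rack is centred near (165,226) with its ball at (122,255). Yellow therefore goes to pocket x=-75, green to -25, blue to +25 and red to +75.

```bash
cat > h.py <<'E'
from bench import arm
import cv2,numpy as np
def ray(n,uv,z,pose=None):
    p=arm.camera_params(n);K=p['intrinsics']
    if n=='wrist':
        T=np.eye(4);T[:3,:3]=pose['eef_rot'];T[:3,3]=pose['tcp_pos'];W=T@p['tool_from_camera']
    else: W=p['world_from_camera']
    d=np.linalg.inv(K)@[uv[0],uv[1],1];d=W[:3,:3]@[d[0],-d[1],-d[2]];o=W[:3,3]
    return (o+d*(z-o[2])/d[2]),o,d
def mid(n1,a,n2,b):
    _,o,d=ray(n1,a,0);_,q,e=ray(n2,b,0)
    t=np.linalg.lstsq(np.c_[d,-e],q-o,rcond=None)[0]
    P,Q=o+d*t[0],q+e*t[1];return (P+Q)/2,np.linalg.norm(P-Q)
def blobs(im,lo,hi,roi,amin=15):
    h=cv2.cvtColor(im,cv2.COLOR_RGB2HSV);m=cv2.inRange(h,np.array(lo),np.array(hi))
    if lo[0]>hi[0]: m=cv2.inRange(h,np.array([lo[0]]+lo[1:]),np.array([180]+hi[1:]))|cv2.inRange(h,np.array([0]+lo[1:]),np.array(hi))
    k=np.zeros_like(m);x0,y0,x1,y1=roi;k[y0:y1,x0:x1]=255;m&=k
    c,_=cv2.findContours(m,cv2.RETR_EXTERNAL,cv2.CHAIN_APPROX_NONE)
    return m,[x for x in sorted(c,key=cv2.contourArea,reverse=True) if cv2.contourArea(x)>=amin]
HUE={'red':([170,150,40],[8,255,255]),'blue':([105,120,40],[130,255,255]),'green':([45,100,30],[85,255,255]),'yellow':([20,130,60],[34,255,255])}
E
python3 - <<'E'
from h import *
t=cv2.imread('pics/top0.png')[:,:,::-1].copy();s=cv2.imread('pics/side0.png')[:,:,::-1].copy()
for c,(lo,hi) in HUE.items():
    m,b=blobs(t,lo,hi,(265,165,370,245),10);r=[(cv2.minAreaRect(x),cv2.contourArea(x)) for x in b]
    print(c,[(np.round(a[0],1),np.round(a[1],1),round(a[2]),ar) for a,ar in r], [ray('top',a[0],.016)[0][:2].round(4) for a,_ in r])
    m,b=blobs(s,lo,hi,(255,185,340,260),10);print('  side',[(cv2.boundingRect(x)) for x in b])
m,b=blobs(t,[160,40,60],[10,140,255],(105,175,220,275),100)
for x in b:
    a=cv2.minAreaRect(x);P=np.array([ray('top',q,.020)[0][:2] for q in cv2.boxPoints(a)]);print('pink',a,P.round(4),P.mean(0).round(4))
z=lambda i,x0,y0,x1,y1,f:cv2.resize(cv2.convertScaleAbs(i[y0:y1,x0:x1],alpha=1.6),None,fx=f,fy=f,interpolation=cv2.INTER_CUBIC)
A=z(t,110,180,220,270,5);B=np.zeros_like(A);q=z(t,262,165,372,255,5)
cv2.imwrite('pics/c1.png',cv2.resize(np.vstack([A,q]),None,fx=.66,fy=.66)[:,:,::-1])
E
```

```text
red [(array([283.8, 220.8]), array([23.3, 22.4]), 62, 452.0)] [array([ 0.5364, -0.1035])]
  side [(262, 217, 20, 14), (270, 196, 8, 13)]
blue [(array([303.9, 210.1]), array([21.1, 21.3]), 60, 413.5)] [array([ 0.5612, -0.148 ])]
  side [(276, 223, 21, 14), (283, 202, 8, 13)]
green [(array([323.5, 199.2]), array([20.9, 21.4]), 61, 412.0)] [array([ 0.5862, -0.1912])]
  side [(289, 230, 22, 14), (297, 208, 10, 14)]
yellow [(array([342.9, 188.1]), array([21.5, 21.2]), 60, 418.0), (array([358.2, 179.2]), array([7.8, 7.1]), 45, 47.5)] [array([ 0.6118, -0.2342]), array([ 0.6324, -0.2683])]
  side [(304, 236, 24, 15), (311, 214, 11, 15)]
pink ((160.99069213867188, 228.3448486328125), (35.150535583496094, 102.41283416748047), 52.883140563964844) [[0.4748 0.2822]
 [0.6159 0.1048]
 [0.5541 0.0555]
 [0.414  0.2324]] [0.5147 0.1687]
```

View pics/c1.png

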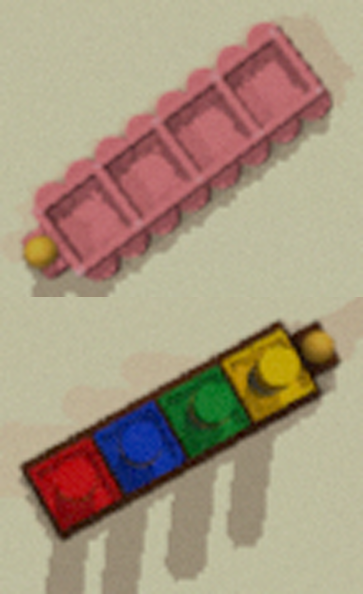

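The crops show cap circles close to their seat centres and the four pink pockets cleanly outlined. The pink rack's wall-top corners map to about (121.5,242), (193,188.5), (208.5,208) and (134,264). The ball is at (122.4,255.8).

```bash
cat >> h.py <<'E'
def plan(xyz,ydir):
    "tool-axis travel (units) and rz (units) to reach TCP xyz with tool y at ydir deg; travel is in the present axes"
    s=arm.get_state();R=np.array(s['eef_rot']);d=R.T@(np.array(xyz)-s['tcp_pos'])
    y=np.degrees(np.arctan2(R[1,1],R[0,1]));a=(ydir-y+90)%180-90
    w=np.radians(ydir);Rn=np.c_[[-np.sin(w),np.cos(w),0],[np.cos(w),np.sin(w),0],[0,0,-1]]
    print('t',round(s['t'],2),'tcp',np.round(s['tcp_pos'],4),'ydeg',y.round(2),'gap',round(s['finger_gap'],3),'F',np.round(s['force'],1))
    print(' now axes',(d*10).round(3),' after-turn axes',(Rn.T@(np.array(xyz)-s['tcp_pos'])*10).round(3),' rz',round(-a/360,4), 'tilt',R[:,2].round(4))
E
python3 - <<'E'
from h import *
C=[(121.5,242),(193.3,188.5),(208.5,207.9),(134.2,264.2)]
P=np.array([ray('top',q,.02)[0][:2] for q in C]);print(P.round(4),P.mean(0).round(4));b=ray('top',(122.4,255.8),.024)[0];print(b)
d=b[:2]-P.mean(0);print(np.linalg.norm(d),np.degrees(np.arctan2(d[1],d[0])));d=P[0]-P[1]+P[3]-P[2];print(np.degrees(np.arctan2(d[1],d[0])))
g=lambda x,y:(262+x/3.3,165+(y-297)/3.3)
for n,q in dict(yellow=(280,365),green=(209,406),blue=(139,446)).items(): print(n,ray('top',g(*q),.09)[0])
for n,a,b in [('yellow',g(280,365),(316.5,216)),('green',g(209,406),(302,210))]: print(mid('top',a,'side',b))
plan((.6114,-.2342,.231),30)
E
python3 -m handwheel '[{"travel":[0,0,0],"turn":[0,0,-0.0276]},{"travel":[0,0,0],"turn":[0,0,-0.0276]},{"travel":[0,0,0],"turn":[0,0,-0.0276]},{"travel":[0,0,0],"turn":[0,0,-0.0276]},{"travel":[0,0,0],"turn":[0,0,-0.0276]},{"travel":[0,0,0],"turn":[0,0,-0.0276]},{"travel":[0,0,0],"turn":[0,0,-0.0276]},{"travel":[0,0,0],"turn":[0,0,-0.0276]},{"travel":[0,0,0],"turn":[0,0,-0.0276]},{"travel":[0,0,0],"turn":[0,0,-0.0276]}]' 1 30
python3 -c "
from h import *
plan((.6114,-.2342,.231),30)"
```

```text
[[0.4824 0.2558]
 [0.6046 0.0998]
 [0.5619 0.0645]
 [0.434  0.2256]] [0.5207 0.1614]
[0.45222892 0.25105065 0.024     ]
0.11281165170395381 127.38940069476783
128.2507103130011
yellow [ 0.60954333 -0.23356426  0.09      ]
green [ 0.58297823 -0.18950184  0.09      ]
blue [ 0.55711127 -0.14615455  0.09      ]
(array([ 0.61019781, -0.23395369,  0.08815645]), np.float64(0.0009434502690069002))
(array([ 0.58566837, -0.19060567,  0.08541017]), np.float64(0.0048413107839006845))
t 0.1 tcp [ 0.1936 -0.5146  0.2307] ydeg -69.38 gap 0.998 F [-0.3 -0.3 -0.2]
 now axes [ 4.898e+00 -1.153e+00 -2.000e-03]  after-turn axes [ 3.39e-01  5.02e+00 -3.00e-03]  rz 0.2239 tilt [-4.0e-04  1.1e-03 -1.0e+00]
t: 1.35
tcp_pos: [0.1936, -0.5146, 0.2308]
eef_rot: [[-0.505, 0.863, -0.0], [0.863, 0.505, 0.001], [0.001, 0.0, -1.0]]
force: [0.1, -0.2, 0.1]
finger_gap: 1.002
finger_force: 0.0
t 1.35 tcp [ 0.1936 -0.5146  0.2308] ydeg 30.3 gap 1.002 F [ 0.1 -0.2  0.1]
 now axes [ 3.130e-01  5.022e+00 -1.000e-03]  after-turn axes [ 3.400e-01  5.021e+00 -2.000e-03]  rz 0.0008 tilt [-3.e-04  8.e-04 -1.e+00]
```

```bash
python3 -m handwheel '[{"travel":[0.028,0.42,0],"turn":[0,0,0.0008]},{"travel":[0.028,0.42,0],"turn":[0,0,0]},{"travel":[0.028,0.42,0],"turn":[0,0,0]},{"travel":[0.028,0.42,0],"turn":[0,0,0]},{"travel":[0.028,0.42,0],"turn":[0,0,0]},{"travel":[0.028,0.42,0],"turn":[0,0,0]},{"travel":[0.028,0.42,0],"turn":[0,0,0]},{"travel":[0.028,0.42,0],"turn":[0,0,0]},{"travel":[0.028,0.42,0],"turn":[0,0,0]},{"travel":[0.028,0.42,0],"turn":[0,0,0]},{"travel":[0.028,0.42,0],"turn":[0,0,0]},{"travel":[0.028,0.4,0],"turn":[0,0,0]}]' >/dev/null
python3 -m handwheel '[{"travel":[0,0,0],"turn":[0,0,0]},{"travel":[0,0,0],"turn":[0,0,0]}]'
python3 - <<'E'
from h import *
plan((.6108,-.2340,.231),30)
s=arm.get_state();im=arm.get_image('wrist');cv2.imwrite('pics/w1.png',im[:,:,::-1])
for c,(lo,hi) in HUE.items():
    m,b=blobs(im,lo,hi,(0,0,560,420),150)
    for x in b:
        (u,r),k=cv2.minEnclosingCircle(x);print(c,np.round((u,r),0),cv2.contourArea(x),'z.09',ray('wrist',(u,r),.09,s)[0][:2].round(4),'z.016',ray('wrist',(u,r),.016,s)[0][:2].round(4))
E
```

```text
t: 3.1
tcp_pos: [0.6127, -0.2369, 0.2308]
eef_rot: [[-0.496, 0.869, -0.001], [0.869, 0.496, 0.0], [0.001, -0.001, -1.0]]
force: [-1.2, 0.1, 0.1]
finger_gap: 0.999
finger_force: 0.0
t 3.1 tcp [ 0.6127 -0.2369  0.2308] ydeg 29.7 gap 0.999 F [-1.2  0.1  0.1]
 now axes [ 0.034 -0.003 -0.002]  after-turn axes [ 0.034 -0.002 -0.002]  rz -0.0008 tilt [-1.e-03  1.e-04 -1.e+00]
red [272.  14.] 1290.0 z.09 [ 0.5487 -0.1253] z.016 [ 0.5423 -0.1148]
blue [274.  62.] 2809.5 z.09 [ 0.5645 -0.151 ] z.016 [ 0.5623 -0.1472]
green [274. 119.] 2424.0 z.09 [ 0.5841 -0.1852] z.016 [ 0.5869 -0.1903]
yellow [275. 182.] 2665.0 z.09 [ 0.6084 -0.2262] z.016 [ 0.6175 -0.242 ]
```

View pics/w1.png

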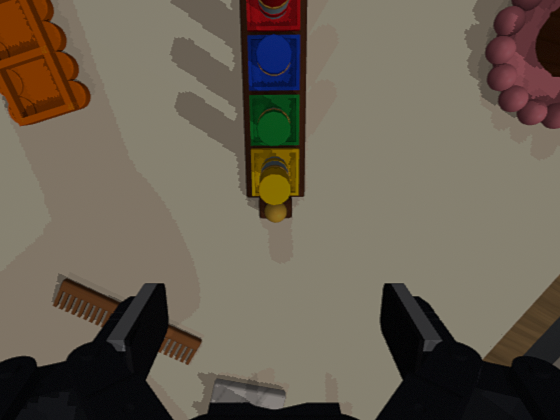

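The wrist view shows all four cap tops in line: yellow (275,189), green (273,126), blue (275,53) and red near (273,0). The closing line is square to the row.

```bash
python3 - <<'E'
from h import *
s=arm.get_state()
for n,q in dict(yellow=(275,189),green=(273,126),blue=(275,53)).items(): print(n,ray('wrist',q,.09,s)[0][:2].round(4))
for p in [(.6105,-.2335),(.5855,-.1905)]: plan((*p,.053),30)
E
```

```text
yellow [ 0.6112 -0.2319]
green [ 0.5858 -0.1904]
blue [ 0.5621 -0.1459]
t 3.15 tcp [ 0.6125 -0.2372  0.2312] ydeg 29.66 gap 1.002 F [ 0.4  0.6 -0.2]
 now axes [0.042 0.002 1.782]  after-turn axes [0.042 0.002 1.782]  rz -0.0009 tilt [-5.e-04 -0.e+00 -1.e+00]
t 3.15 tcp [ 0.6125 -0.2372  0.2312] ydeg 29.66 gap 1.002 F [ 0.4  0.6 -0.2]
 now axes [ 0.539 -0.002  1.782]  after-turn axes [0.54  0.    1.782]  rz -0.0009 tilt [-5.e-04 -0.e+00 -1.e+00]
```

```bash
python3 -m handwheel '[{"travel":[0.045,0,0.3],"turn":[0,0,-0.0009]},{"travel":[0,0,0.3],"turn":[0,0,0]},{"travel":[0,0,0.3],"turn":[0,0,0]},{"travel":[0,0,0.3],"turn":[0,0,0]},{"travel":[0,0,0.3],"turn":[0,0,0]},{"travel":[0,0,0.18],"turn":[0,0,0]},{"travel":[0,0,0.1],"turn":[0,0,0]},{"travel":[0,0,0],"turn":[0,0,0]}]'
python3 -m handwheel '[{"travel":[0,0,0],"turn":[0,0,0]},{"travel":[0,0,0],"turn":[0,0,0]},{"travel":[0,0,0],"turn":[0,0,0]},{"travel":[0,0,0],"turn":[0,0,0]},{"travel":[0,0,0],"turn":[0,0,0]},{"travel":[0,0,0],"turn":[0,0,0]},{"travel":[0,0,0],"turn":[0,0,0]},{"travel":[0,0,0],"turn":[0,0,0]}]' -1 30
```

```text
t: 4.15
tcp_pos: [0.6106, -0.2331, 0.0534]
eef_rot: [[-0.5, 0.866, -0.0], [0.866, 0.5, -0.0], [0.0, -0.0, -1.0]]
force: [0.3, -0.0, 0.0]
finger_gap: 0.999
finger_force: 0.0
t: 5.15
tcp_pos: [0.611, -0.233, 0.0537]
eef_rot: [[-0.5, 0.866, 0.001], [0.866, 0.5, -0.0], [-0.001, 0.0, -1.0]]
force: [-0.9, -0.6, 6.0]
finger_gap: 0.295
finger_force: 29.5
```

```bash
python3 -m handwheel '[{"travel":[0,0,-0.05],"turn":[0,0,0]},{"travel":[0,0,-0.15],"turn":[0,0,0]},{"travel":[0,0,-0.3],"turn":[0,0,0]},{"travel":[0,0,-0.4],"turn":[0,0,0]},{"travel":[0,0,-0.3],"turn":[0,0,0]},{"travel":[0,0,-0.2],"turn":[0,0,0]},{"travel":[0,0,0],"turn":[0,0,0]}]'
python3 -c "
from h import *
plan((.5668,.1022,.19),37.9)"
```

```text
t: 6.02
tcp_pos: [0.6115, -0.2331, 0.1957]
eef_rot: [[-0.5, 0.866, 0.003], [0.866, 0.5, -0.001], [-0.003, 0.002, -1.0]]
force: [-0.0, 0.3, -0.6]
finger_gap: 0.297
finger_force: 29.5
t 6.03 tcp [ 0.6115 -0.2331  0.1957] ydeg 30.01 gap 0.297 F [-0.   0.3 -0.6]
 now axes [3.127 1.291 0.051]  after-turn axes [2.92  1.708 0.057]  rz -0.0219 tilt [ 0.0033 -0.0012 -1.    ]
```

```bash
python3 -m handwheel '[{"travel":[0.15,0.06,0],"turn":[0,0,0]},{"travel":[0.3,0.125,0],"turn":[0,0,0]},{"travel":[0.3,0.125,0],"turn":[0,0,0]},{"travel":[0.3,0.125,0],"turn":[0,0,0]},{"travel":[0.3,0.125,0],"turn":[0,0,0]},{"travel":[0.3,0.125,0],"turn":[0,0,0]},{"travel":[0.3,0.125,0],"turn":[0,0,0]},{"travel":[0.3,0.125,0],"turn":[0,0,0]},{"travel":[0.3,0.125,0],"turn":[0,0,0]},{"travel":[0.3,0.125,0],"turn":[0,0,0]},{"travel":[0.27,0.106,0],"turn":[0,0,0]},{"travel":[0,0,0],"turn":[0,0,-0.0219]}]' >/dev/null
python3 -m handwheel '[{"travel":[0,0,0],"turn":[0,0,0]},{"travel":[0,0,0],"turn":[0,0,0]}]'
python3 - <<'E'
from h import *
plan((.5668,.1022,.19),37.9)
s=arm.get_state();im=arm.get_image('wrist');cv2.imwrite('pics/w2.png',cv2.convertScaleAbs(im[:,:,::-1],alpha=1.4))
import pickle;pickle.dump(s,open('w2.pkl','wb'))
E
```

```text
t: 7.78
tcp_pos: [0.566, 0.1019, 0.1927]
eef_rot: [[-0.612, 0.791, -0.001], [0.791, 0.612, -0.0], [0.0, -0.001, -1.0]]
force: [-0.0, -1.5, 0.5]
finger_gap: 0.295
finger_force: 29.5
t 7.78 tcp [0.566  0.1019 0.1927] ydeg 37.74 gap 0.295 F [-0.  -1.5  0.5]
 now axes [-0.003  0.008  0.027]  after-turn axes [-0.003  0.008  0.027]  rz -0.0005 tilt [-1.e-03 -1.e-04 -1.e+00]
```

View pics/w2.png

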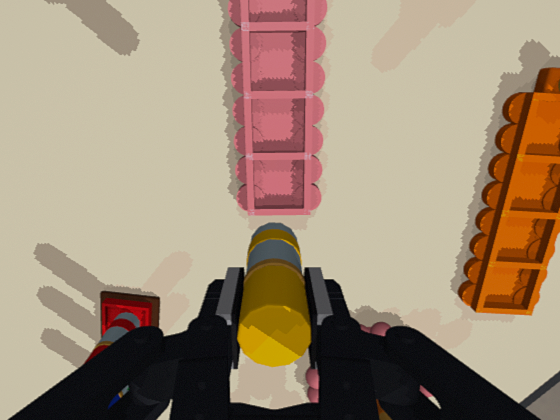

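The wrist view shows the pink rack's wall tops: end edge at (279,213), divider centres at (279,156), (279.5,95) and (279,27). The yellow tube is gripped upright.

```bash
python3 - <<'E'
from h import *
import pickle;s=pickle.load(open('w2.pkl','rb'))
im=cv2.imread('pics/w2.png')[:,:,::-1].copy();m,b=blobs(im,[160,40,40],[10,170,255],(200,0,360,220),500)
L=[]
for q,x in [((279,213),-.103),((279,156),-.05),((279.5,95),0),((279,27),.05)]:
    p=ray('wrist',q,.02,s)[0][:2];L.append((x,*p));print(x,p.round(4))
L=np.array(L);d=L[-1,1:]-L[0,1:];print(np.degrees(np.arctan2(d[1],d[0])),np.linalg.norm(d))
u=np.array([np.cos(np.radians(127.9)),np.sin(np.radians(127.9))])
c=(L[:,1:]-L[:,:1]*u).mean(0);print('centre',c)
for x in(-.075,-.025,.025,.075):print(x,(c+x*u).round(4),(np.array([.5207,.1614])+x*u).round(4))
E
```

```text
-0.103 [0.5856 0.0849]
-0.05 [0.5541 0.1253]
0 [0.5239 0.1646]
0.05 [0.4929 0.2037]
127.98966185312973 0.1506423406436517
centre [0.52331682 0.16495335]
-0.075 [0.5694 0.1058] [0.5668 0.1022]
-0.025 [0.5387 0.1452] [0.5361 0.1417]
0.025 [0.508  0.1847] [0.5053 0.1811]
0.075 [0.4772 0.2241] [0.4746 0.2206]
```

```bash
python3 -c "
from h import *
plan((.5681,.1040,.0527),37.9)"
python3 -m handwheel '[{"travel":[0.006,0.028,0.1],"turn":[0,0,-0.0004]},{"travel":[0,0,0.3],"turn":[0,0,0]},{"travel":[0,0,0.3],"turn":[0,0,0]},{"travel":[0,0,0.3],"turn":[0,0,0]},{"travel":[0,0,0.2],"turn":[0,0,0]},{"travel":[0,0,0.1],"turn":[0,0,0]},{"travel":[0,0,0.06],"turn":[0,0,0]},{"travel":[0,0,0.03],"turn":[0,0,0]},{"travel":[0,0,0],"turn":[0,0,0]}]'
python3 -c "
from h import *
plan((.5681,.1040,.0525),37.9)"
```

```text
t 7.83 tcp [0.5662 0.1018 0.1929] ydeg 37.75 gap 0.294 F [ 0.3  0.3 -0.8]
 now axes [0.005 0.03  1.402]  after-turn axes [0.006 0.029 1.402]  rz -0.0004 tilt [-7.e-04 -1.e-04 -1.e+00]
t: 8.95
tcp_pos: [0.5686, 0.1041, 0.0547]
eef_rot: [[-0.616, 0.788, 0.001], [0.788, 0.616, 0.0], [-0.0, 0.001, -1.0]]
force: [-0.4, 0.5, -0.5]
finger_gap: 0.297
finger_force: 29.5
t 8.95 tcp [0.5686 0.1041 0.0547] ydeg 38.03 gap 0.297 F [-0.4  0.5 -0.5]
 now axes [ 0.002 -0.004  0.022]  after-turn axes [ 0.002 -0.004  0.022]  rz 0.0004 tilt [ 6.e-04  1.e-04 -1.e+00]
```

```bash
python3 -m handwheel '[{"travel":[0,0,0.02],"turn":[0,0,0]},{"travel":[0,0,0],"turn":[0,0,0]},{"travel":[0,0,0],"turn":[0,0,0]}]'
python3 -m handwheel '[{"travel":[0,0,0],"turn":[0,0,0]},{"travel":[0,0,0],"turn":[0,0,0]},{"travel":[0,0,0],"turn":[0,0,0]},{"travel":[0,0,0],"turn":[0,0,0]},{"travel":[0,0,0],"turn":[0,0,0]},{"travel":[0,0,-0.2],"turn":[0,0,0]},{"travel":[0,0,-0.4],"turn":[0,0,0]},{"travel":[0,0,-0.4],"turn":[0,0,0]},{"travel":[0,0,-0.4],"turn":[0,0,0]},{"travel":[0,0,0],"turn":[0,0,0]}]' 1
python3 - <<'E'
from h import *
im=arm.get_image('wrist');cv2.imwrite('pics/w3.png',cv2.convertScaleAbs(im[:,:,::-1],alpha=1.4))
plan((.5857,-.1904,.193),30)
E
```

```text
t: 9.32
tcp_pos: [0.5684, 0.1041, 0.0524]
eef_rot: [[-0.616, 0.788, 0.0], [0.788, 0.616, 0.0], [-0.0, 0.0, -1.0]]
force: [-0.1, -0.6, -0.5]
finger_gap: 0.295
finger_force: 29.5
t: 10.58
tcp_pos: [0.5696, 0.1043, 0.1958]
eef_rot: [[-0.616, 0.788, 0.005], [0.788, 0.616, 0.001], [-0.003, 0.005, -1.0]]
force: [-0.3, -0.4, -0.4]
finger_gap: 0.998
finger_force: 0.0
t 10.62 tcp [0.569  0.1042 0.1936] ydeg 38.04 gap 1.003 F [-0.9 -0.  -0.7]
 now axes [-2.423 -1.684  0.005]  after-turn axes [-2.635 -1.328  0.006]  rz 0.0223 tilt [ 2.6e-03  5.0e-04 -1.0e+00]
```

View pics/w3.png

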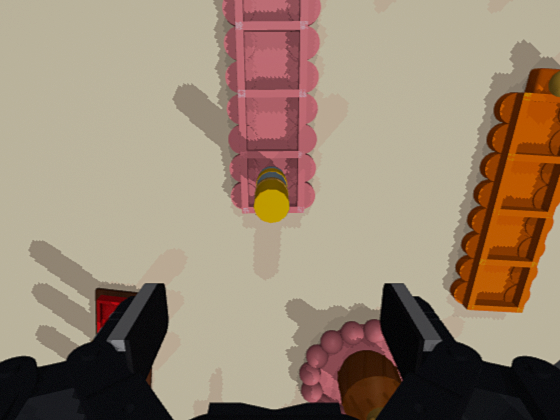

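The picture shows the yellow tube upright in the end pocket, cap at (271,205). Next is green.

```bash
python3 -m handwheel '[{"travel":[0,0,0],"turn":[0,0,0.0223]},{"travel":[-0.2,-0.1,0],"turn":[0,0,0]},{"travel":[-0.3,-0.15,0],"turn":[0,0,0]},{"travel":[-0.3,-0.15,0],"turn":[0,0,0]},{"travel":[-0.3,-0.15,0],"turn":[0,0,0]},{"travel":[-0.3,-0.15,0],"turn":[0,0,0]},{"travel":[-0.3,-0.15,0],"turn":[0,0,0]},{"travel":[-0.3,-0.15,0],"turn":[0,0,0]},{"travel":[-0.3,-0.15,0],"turn":[0,0,0]},{"travel":[-0.2,-0.1,0],"turn":[0,0,0]},{"travel":[-0.135,-0.08,0],"turn":[0,0,0]},{"travel":[0,0,0],"turn":[0,0,0]}]'
python3 -m handwheel '[{"travel":[0,0,0],"turn":[0,0,0]}]' >/dev/null
python3 -c "
from h import *
plan((.5857,-.1904,.053),30)"
```

```text
t: 12.12
tcp_pos: [0.5848, -0.1911, 0.1918]
eef_rot: [[-0.499, 0.866, -0.001], [0.866, 0.499, 0.0], [0.001, -0.0, -1.0]]
force: [-0.7, 0.3, 0.9]
finger_gap: 0.995
finger_force: 0.0
t 12.25 tcp [ 0.585  -0.1899  0.1923] ydeg 30.04 gap 0.999 F [-0.5  0.   0.2]
 now axes [-0.008  0.003  1.393]  after-turn axes [-0.008  0.004  1.393]  rz 0.0001 tilt [-1.e-04  3.e-04 -1.e+00]
```

```bash
python3 -m handwheel '[{"travel":[0,0,0.2],"turn":[0,0,0]},{"travel":[-0.008,0.004,0.3],"turn":[0,0,0]},{"travel":[0,0,0.3],"turn":[0,0,0]},{"travel":[0,0,0.3],"turn":[0,0,0]},{"travel":[0,0,0.2],"turn":[0,0,0]},{"travel":[0,0,0.09],"turn":[0,0,0]},{"travel":[0,0,0],"turn":[0,0,0]}]'
python3 -m handwheel '[{"travel":[0,0,0],"turn":[0,0,0]},{"travel":[0,0,0],"turn":[0,0,0]},{"travel":[0,0,0],"turn":[0,0,0]},{"travel":[0,0,0],"turn":[0,0,0]},{"travel":[0,0,0],"turn":[0,0,0]},{"travel":[0,0,0],"turn":[0,0,0]},{"travel":[0,0,0],"turn":[0,0,0]},{"travel":[0,0,0],"turn":[0,0,0]}]' -1 30
python3 -m handwheel '[{"travel":[0,0,-0.05],"turn":[0,0,0]},{"travel":[0,0,-0.15],"turn":[0,0,0]},{"travel":[0,0,-0.3],"turn":[0,0,0]},{"travel":[0,0,-0.4],"turn":[0,0,0]},{"travel":[0,0,-0.3],"turn":[0,0,0]},{"travel":[0,0,-0.2],"turn":[0,0,0]},{"travel":[0,0,0],"turn":[0,0,0]}]'
python3 -c "
from h import *
plan((.5374,.1435,.193),37.9)"
```

```text
t: 13.12
tcp_pos: [0.5857, -0.1905, 0.0533]
eef_rot: [[-0.501, 0.866, -0.0], [0.866, 0.501, 0.0], [0.0, -0.0, -1.0]]
force: [0.8, 0.4, 0.4]
finger_gap: 1.002
finger_force: 0.0
t: 14.12
tcp_pos: [0.5859, -0.1912, 0.0538]
eef_rot: [[-0.5, 0.866, 0.001], [0.866, 0.5, -0.0], [-0.001, 0.0, -1.0]]
force: [-1.2, 0.9, 5.7]
finger_gap: 0.296
finger_force: 29.5
t: 15.0
tcp_pos: [0.5864, -0.1914, 0.1956]
eef_rot: [[-0.5, 0.866, 0.003], [0.866, 0.5, -0.001], [-0.003, 0.002, -1.0]]
force: [-0.0, 0.4, -1.2]
finger_gap: 0.296
finger_force: 29.5
t 15.0 tcp [ 0.5864 -0.1914  0.1956] ydeg 30.01 gap 0.296 F [-0.   0.4 -1.2]
 now axes [3.145 1.25  0.02 ]  after-turn axes [2.943 1.67  0.026]  rz -0.0219 tilt [ 0.0032 -0.0011 -1.    ]
```

```bash
python3 -m handwheel '[{"travel":[0.15,0.06,0],"turn":[0,0,0]},{"travel":[0.3,0.12,0],"turn":[0,0,0]},{"travel":[0.3,0.12,0],"turn":[0,0,0]},{"travel":[0.3,0.12,0],"turn":[0,0,0]},{"travel":[0.3,0.12,0],"turn":[0,0,0]},{"travel":[0.3,0.12,0],"turn":[0,0,0]},{"travel":[0.3,0.12,0],"turn":[0,0,0]},{"travel":[0.3,0.12,0],"turn":[0,0,0]},{"travel":[0.3,0.12,0],"turn":[0,0,0]},{"travel":[0.3,0.12,0],"turn":[0,0,0]},{"travel":[0.295,0.11,0],"turn":[0,0,0]},{"travel":[0,0,0],"turn":[0,0,-0.0219]}]' >/dev/null
python3 -m handwheel '[{"travel":[0,0,0],"turn":[0,0,0]},{"travel":[0,0,0],"turn":[0,0,0]}]'
python3 -c "
from h import *
plan((.5374,.1435,.0525),37.9)"
```

```text
t: 16.75
tcp_pos: [0.5362, 0.1438, 0.1927]
eef_rot: [[-0.612, 0.791, -0.001], [0.791, 0.612, -0.0], [0.0, -0.001, -1.0]]
force: [0.4, -0.1, -0.9]
finger_gap: 0.294
finger_force: 29.5
t 16.75 tcp [0.5362 0.1438 0.1927] ydeg 37.73 gap 0.294 F [ 0.4 -0.1 -0.9]
 now axes [-0.01   0.009  1.402]  after-turn axes [-0.01   0.008  1.402]  rz -0.0005 tilt [-1.e-03 -2.e-04 -1.e+00]
```

```bash
python3 -m handwheel '[{"travel":[-0.01,0.008,0.1],"turn":[0,0,-0.0005]},{"travel":[0,0,0.3],"turn":[0,0,0]},{"travel":[0,0,0.3],"turn":[0,0,0]},{"travel":[0,0,0.3],"turn":[0,0,0]},{"travel":[0,0,0.2],"turn":[0,0,0]},{"travel":[0,0,0.1],"turn":[0,0,0]},{"travel":[0,0,0.06],"turn":[0,0,0]},{"travel":[0,0,0.03],"turn":[0,0,0]},{"travel":[0,0,0.02],"turn":[0,0,0]},{"travel":[0,0,0],"turn":[0,0,0]},{"travel":[0,0,0],"turn":[0,0,0]}]'
python3 -m handwheel '[{"travel":[0,0,0],"turn":[0,0,0]},{"travel":[0,0,0],"turn":[0,0,0]},{"travel":[0,0,0],"turn":[0,0,0]},{"travel":[0,0,0],"turn":[0,0,0]},{"travel":[0,0,0],"turn":[0,0,0]},{"travel":[0,0,-0.2],"turn":[0,0,0]},{"travel":[0,0,-0.4],"turn":[0,0,0]},{"travel":[0,0,-0.4],"turn":[0,0,0]},{"travel":[0,0,-0.4],"turn":[0,0,0]},{"travel":[0,0,0],"turn":[0,0,0]},{"travel":[0,0,0],"turn":[0,0,0.0222]}]' 1
python3 -c "
from h import *
plan((.5612,-.1468,.193),30)"
```

```text
t: 18.12
tcp_pos: [0.5381, 0.1435, 0.0526]
eef_rot: [[-0.617, 0.787, 0.001], [0.787, 0.617, 0.0], [-0.0, 0.001, -1.0]]
force: [-0.2, -1.2, -1.1]
finger_gap: 0.294
finger_force: 29.6
t: 19.5
tcp_pos: [0.538, 0.1434, 0.1919]
eef_rot: [[-0.499, 0.867, -0.0], [0.867, 0.499, 0.0], [0.0, 0.0, -1.0]]
force: [1.0, -0.1, -0.1]
finger_gap: 1.0
finger_force: 0.0
t 19.5 tcp [0.538  0.1434 0.1919] ydeg 29.93 gap 1.0 F [ 1.  -0.1 -0.1]
 now axes [-2.631 -1.247 -0.011]  after-turn axes [-2.63  -1.25  -0.011]  rz -0.0002 tilt [-0.  0. -1.]
```

```bash
python3 -m handwheel '[{"travel":[-0.2,-0.1,0],"turn":[0,0,0]},{"travel":[-0.3,-0.14,0],"turn":[0,0,0]},{"travel":[-0.3,-0.14,0],"turn":[0,0,0]},{"travel":[-0.3,-0.14,0],"turn":[0,0,0]},{"travel":[-0.3,-0.14,0],"turn":[0,0,0]},{"travel":[-0.3,-0.14,0],"turn":[0,0,0]},{"travel":[-0.3,-0.14,0],"turn":[0,0,0]},{"travel":[-0.3,-0.14,0],"turn":[0,0,0]},{"travel":[-0.2,-0.1,0],"turn":[0,0,0]},{"travel":[-0.134,-0.07,0],"turn":[0,0,0]},{"travel":[0,0,0],"turn":[0,0,0]},{"travel":[0,0,0],"turn":[0,0,0]}]'
python3 - <<'E'
from h import *
plan((.5614,-.1472,.053),30)
s=arm.get_state();im=arm.get_image('wrist');cv2.imwrite('pics/w4.png',cv2.convertScaleAbs(im[:,:,::-1],alpha=1.4))
import pickle;pickle.dump(s,open('w4.pkl','wb'))
E
```

```text
t: 21.0
tcp_pos: [0.5617, -0.1465, 0.1921]
eef_rot: [[-0.502, 0.865, -0.0], [0.865, 0.502, 0.0], [0.0, -0.0, -1.0]]
force: [0.7, -0.7, 0.8]
finger_gap: 1.002
finger_force: 0.0
t 21.0 tcp [ 0.5617 -0.1465  0.1921] ydeg 30.1 gap 1.002 F [ 0.7 -0.7  0.8]
 now axes [-0.005 -0.006  1.391]  after-turn axes [-0.004 -0.006  1.391]  rz 0.0003 tilt [-3.e-04  3.e-04 -1.e+00]
```

View pics/w4.png

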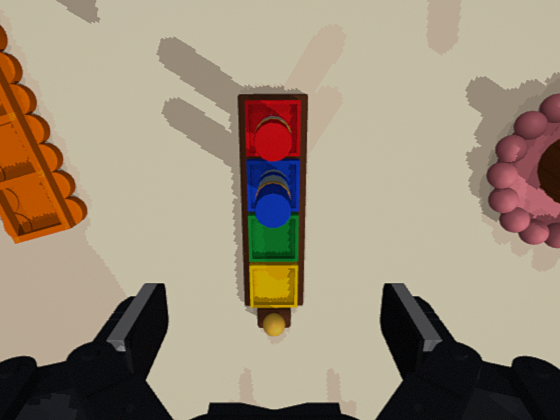

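The wrist view shows green and yellow gone from their seats. The blue cap top is at (273,208) and the red one at (273,138).

```bash
python3 - <<'E'
from h import *
import pickle;s=pickle.load(open('w4.pkl','rb'))
for q in [(273,208),(273,138)]: print(ray('wrist',q,.09,s)[0][:2].round(4))
E
python3 -m handwheel '[{"travel":[0,0,0.2],"turn":[0,0,0]},{"travel":[-0.004,-0.004,0.3],"turn":[0,0,0]},{"travel":[0,0,0.3],"turn":[0,0,0]},{"travel":[0,0,0.3],"turn":[0,0,0]},{"travel":[0,0,0.2],"turn":[0,0,0]},{"travel":[0,0,0.09],"turn":[0,0,0]},{"travel":[0,0,0],"turn":[0,0,0]}]'
python3 -m handwheel '[{"travel":[0,0,0],"turn":[0,0,0]},{"travel":[0,0,0],"turn":[0,0,0]},{"travel":[0,0,0],"turn":[0,0,0]},{"travel":[0,0,0],"turn":[0,0,0]},{"travel":[0,0,0],"turn":[0,0,0]},{"travel":[0,0,0],"turn":[0,0,0]},{"travel":[0,0,0],"turn":[0,0,0]},{"travel":[0,0,0],"turn":[0,0,0]}]' -1 30
python3 -m handwheel '[{"travel":[0,0,-0.05],"turn":[0,0,0]},{"travel":[0,0,-0.15],"turn":[0,0,0]},{"travel":[0,0,-0.3],"turn":[0,0,0]},{"travel":[0,0,-0.4],"turn":[0,0,0]},{"travel":[0,0,-0.3],"turn":[0,0,0]},{"travel":[0,0,-0.2],"turn":[0,0,0]},{"travel":[0,0,0],"turn":[0,0,0]}]'
python3 -c "
from h import *
plan((.5066,.1829,.193),37.9)"
```

```text
[ 0.5608 -0.1446]
[ 0.5367 -0.1032]
t: 21.92
tcp_pos: [0.5615, -0.1472, 0.0532]
eef_rot: [[-0.502, 0.865, -0.0], [0.865, 0.502, 0.0], [0.0, -0.0, -1.0]]
force: [0.6, -0.1, 0.1]
finger_gap: 1.003
finger_force: 0.0
t: 22.92
tcp_pos: [0.5619, -0.1478, 0.0537]
eef_rot: [[-0.501, 0.865, 0.001], [0.865, 0.501, -0.0], [-0.001, 0.0, -1.0]]
force: [-1.0, -0.5, 5.3]
finger_gap: 0.299
finger_force: 29.6
t: 23.8
tcp_pos: [0.5623, -0.1479, 0.1955]
eef_rot: [[-0.501, 0.865, 0.003], [0.865, 0.501, -0.001], [-0.002, 0.002, -1.0]]
force: [0.5, 0.2, -0.8]
finger_gap: 0.292
finger_force: 29.5
t 23.8 tcp [ 0.5623 -0.1479  0.1955] ydeg 30.08 gap 0.292 F [ 0.5  0.2 -0.8]
 now axes [3.142 1.176 0.02 ]  after-turn axes [2.953 1.592 0.025]  rz -0.0217 tilt [ 3.1e-03 -8.0e-04 -1.0e+00]
```

```bash
python3 -m handwheel '[{"travel":[0.15,0.06,0],"turn":[0,0,0]},{"travel":[0.3,0.11,0],"turn":[0,0,0]},{"travel":[0.3,0.11,0],"turn":[0,0,0]},{"travel":[0.3,0.11,0],"turn":[0,0,0]},{"travel":[0.3,0.11,0],"turn":[0,0,0]},{"travel":[0.3,0.11,0],"turn":[0,0,0]},{"travel":[0.3,0.11,0],"turn":[0,0,0]},{"travel":[0.3,0.11,0],"turn":[0,0,0]},{"travel":[0.3,0.11,0],"turn":[0,0,0]},{"travel":[0.3,0.11,0],"turn":[0,0,0]},{"travel":[0.285,0.126,0],"turn":[0,0,0]},{"travel":[0,0,0],"turn":[0,0,-0.0219]}]' >/dev/null
python3 -m handwheel '[{"travel":[0,0,0],"turn":[0,0,0]},{"travel":[0,0,0],"turn":[0,0,0]}]'
python3 -c "
from h import *
plan((.5066,.1829,.0525),37.9)"
```

```text
t: 25.55
tcp_pos: [0.5058, 0.1825, 0.1927]
eef_rot: [[-0.613, 0.79, -0.001], [0.79, 0.613, -0.0], [0.0, -0.001, -1.0]]
force: [-0.2, 0.1, 0.5]
finger_gap: 0.293
finger_force: 29.6
t 25.55 tcp [0.5058 0.1825 0.1927] ydeg 37.81 gap 0.293 F [-0.2  0.1  0.5]
 now axes [-0.003  0.01   1.402]  after-turn axes [-0.002  0.009  1.402]  rz -0.0003 tilt [-9.e-04 -3.e-04 -1.e+00]
```

```bash
python3 -m handwheel '[{"travel":[-0.003,0.009,0.1],"turn":[0,0,-0.0003]},{"travel":[0,0,0.3],"turn":[0,0,0]},{"travel":[0,0,0.3],"turn":[0,0,0]},{"travel":[0,0,0.3],"turn":[0,0,0]},{"travel":[0,0,0.2],"turn":[0,0,0]},{"travel":[0,0,0.1],"turn":[0,0,0]},{"travel":[0,0,0.06],"turn":[0,0,0]},{"travel":[0,0,0.03],"turn":[0,0,0]},{"travel":[0,0,0.02],"turn":[0,0,0]},{"travel":[0,0,0],"turn":[0,0,0]},{"travel":[0,0,0],"turn":[0,0,0]}]'
python3 -m handwheel '[{"travel":[0,0,0],"turn":[0,0,0]},{"travel":[0,0,0],"turn":[0,0,0]},{"travel":[0,0,0],"turn":[0,0,0]},{"travel":[0,0,0],"turn":[0,0,0]},{"travel":[0,0,0],"turn":[0,0,0]},{"travel":[0,0,-0.2],"turn":[0,0,0]},{"travel":[0,0,-0.4],"turn":[0,0,0]},{"travel":[0,0,-0.4],"turn":[0,0,0]},{"travel":[0,0,-0.4],"turn":[0,0,0]},{"travel":[0,0,0],"turn":[0,0,0]},{"travel":[0,0,0],"turn":[0,0,0.0222]}]' 1
python3 -c "
from h import *
plan((.5366,-.1038,.193),30)"
```

```text
t: 26.92
tcp_pos: [0.5073, 0.1829, 0.0526]
eef_rot: [[-0.617, 0.787, 0.0], [0.787, 0.617, 0.0], [-0.0, 0.0, -1.0]]
force: [-0.9, 0.5, -0.7]
finger_gap: 0.293
finger_force: 29.6
t: 28.3
tcp_pos: [0.5072, 0.1828, 0.192]
eef_rot: [[-0.499, 0.867, 0.0], [0.867, 0.499, 0.0], [-0.0, 0.0, -1.0]]
force: [0.1, 0.6, -0.3]
finger_gap: 0.999
finger_force: 0.0
t 28.3 tcp [0.5072 0.1828 0.192 ] ydeg 29.93 gap 0.999 F [ 0.1  0.6 -0.3]
 now axes [-2.631 -1.176 -0.01 ]  after-turn axes [-2.629 -1.179 -0.01 ]  rz -0.0002 tilt [ 1.e-04  0.e+00 -1.e+00]
```

```bash
python3 -m handwheel '[{"travel":[-0.2,-0.1,0],"turn":[0,0,0]},{"travel":[-0.3,-0.13,0],"turn":[0,0,0]},{"travel":[-0.3,-0.13,0],"turn":[0,0,0]},{"travel":[-0.3,-0.13,0],"turn":[0,0,0]},{"travel":[-0.3,-0.13,0],"turn":[0,0,0]},{"travel":[-0.3,-0.13,0],"turn":[0,0,0]},{"travel":[-0.3,-0.13,0],"turn":[0,0,0]},{"travel":[-0.3,-0.13,0],"turn":[0,0,0]},{"travel":[-0.2,-0.1,0],"turn":[0,0,0]},{"travel":[-0.131,-0.068,0],"turn":[0,0,0]},{"travel":[0,0,0],"turn":[0,0,0]},{"travel":[0,0,0],"turn":[0,0,0]}]'
python3 -c "
from h import *
plan((.5366,-.1038,.053),30)"
```

```text
t: 29.8
tcp_pos: [0.537, -0.1033, 0.1921]
eef_rot: [[-0.502, 0.865, -0.0], [0.865, 0.502, 0.0], [0.0, -0.0, -1.0]]
force: [-0.3, 0.2, 0.2]
finger_gap: 0.995
finger_force: 0.0
t 29.8 tcp [ 0.537  -0.1033  0.1921] ydeg 30.11 gap 0.995 F [-0.3  0.2  0.2]
 now axes [-0.003 -0.006  1.391]  after-turn axes [-0.003 -0.006  1.391]  rz 0.0003 tilt [-3.e-04  3.e-04 -1.e+00]
```

```bash
python3 -m handwheel '[{"travel":[0,0,0.2],"turn":[0,0,0]},{"travel":[-0.003,-0.006,0.3],"turn":[0,0,0]},{"travel":[0,0,0.3],"turn":[0,0,0]},{"travel":[0,0,0.3],"turn":[0,0,0]},{"travel":[0,0,0.2],"turn":[0,0,0]},{"travel":[0,0,0.09],"turn":[0,0,0]},{"travel":[0,0,0],"turn":[0,0,0]}]'
python3 -m handwheel '[{"travel":[0,0,0],"turn":[0,0,0]},{"travel":[0,0,0],"turn":[0,0,0]},{"travel":[0,0,0],"turn":[0,0,0]},{"travel":[0,0,0],"turn":[0,0,0]},{"travel":[0,0,0],"turn":[0,0,0]},{"travel":[0,0,0],"turn":[0,0,0]},{"travel":[0,0,0],"turn":[0,0,0]},{"travel":[0,0,0],"turn":[0,0,0]}]' -1 30
python3 -m handwheel '[{"travel":[0,0,-0.05],"turn":[0,0,0]},{"travel":[0,0,-0.15],"turn":[0,0,0]},{"travel":[0,0,-0.3],"turn":[0,0,0]},{"travel":[0,0,-0.4],"turn":[0,0,0]},{"travel":[0,0,-0.3],"turn":[0,0,0]},{"travel":[0,0,-0.2],"turn":[0,0,0]},{"travel":[0,0,0],"turn":[0,0,0]}]'
python3 -c "
from h import *
plan((.4759,.2224,.193),37.9)"
```

```text
t: 30.68
tcp_pos: [0.5366, -0.1039, 0.0532]
eef_rot: [[-0.502, 0.865, -0.0], [0.865, 0.502, 0.0], [0.0, -0.0, -1.0]]
force: [-0.1, 0.3, 0.8]
finger_gap: 0.996
finger_force: 0.0
t: 31.68
tcp_pos: [0.5369, -0.1045, 0.0537]
eef_rot: [[-0.501, 0.865, 0.001], [0.865, 0.501, -0.0], [-0.0, 0.001, -1.0]]
force: [-0.2, 0.1, 6.3]
finger_gap: 0.3
finger_force: 29.9
t: 32.55
tcp_pos: [0.5374, -0.1046, 0.1954]
eef_rot: [[-0.501, 0.865, 0.003], [0.865, 0.501, -0.001], [-0.002, 0.002, -1.0]]
force: [0.7, 0.8, -0.9]
finger_gap: 0.293
finger_force: 29.6
t 32.55 tcp [ 0.5374 -0.1046  0.1954] ydeg 30.08 gap 0.293 F [ 0.7  0.8 -0.9]
 now axes [3.138 1.107 0.02 ]  after-turn axes [2.958 1.523 0.024]  rz -0.0217 tilt [ 3.1e-03 -6.0e-04 -1.0e+00]
```

```bash
python3 -m handwheel '[{"travel":[0.15,0.05,0],"turn":[0,0,0]},{"travel":[0.3,0.105,0],"turn":[0,0,0]},{"travel":[0.3,0.105,0],"turn":[0,0,0]},{"travel":[0.3,0.105,0],"turn":[0,0,0]},{"travel":[0.3,0.105,0],"turn":[0,0,0]},{"travel":[0.3,0.105,0],"turn":[0,0,0]},{"travel":[0.3,0.105,0],"turn":[0,0,0]},{"travel":[0.3,0.105,0],"turn":[0,0,0]},{"travel":[0.3,0.105,0],"turn":[0,0,0]},{"travel":[0.3,0.105,0],"turn":[0,0,0]},{"travel":[0.285,0.112,0],"turn":[0,0,0]},{"travel":[0,0,0],"turn":[0,0,-0.0219]}]' >/dev/null
python3 -m handwheel '[{"travel":[0,0,0],"turn":[0,0,0]},{"travel":[0,0,0],"turn":[0,0,0]}]'
python3 -c "
from h import *
plan((.4759,.2224,.0525),37.9)"
```

```text
t: 34.3
tcp_pos: [0.4749, 0.2223, 0.1927]
eef_rot: [[-0.613, 0.79, -0.001], [0.79, 0.613, -0.0], [0.0, -0.001, -1.0]]
force: [-0.6, -0.4, 0.4]
finger_gap: 0.293
finger_force: 29.6
t 34.3 tcp [0.4749 0.2223 0.1927] ydeg 37.81 gap 0.293 F [-0.6 -0.4  0.4]
 now axes [-0.006  0.01   1.402]  after-turn axes [-0.005  0.009  1.402]  rz -0.0003 tilt [-9.e-04 -3.e-04 -1.e+00]
```

```bash
python3 -m handwheel '[{"travel":[-0.005,0.009,0.1],"turn":[0,0,-0.0003]},{"travel":[0,0,0.3],"turn":[0,0,0]},{"travel":[0,0,0.3],"turn":[0,0,0]},{"travel":[0,0,0.3],"turn":[0,0,0]},{"travel":[0,0,0.2],"turn":[0,0,0]},{"travel":[0,0,0.1],"turn":[0,0,0]},{"travel":[0,0,0.06],"turn":[0,0,0]},{"travel":[0,0,0.03],"turn":[0,0,0]},{"travel":[0,0,0.02],"turn":[0,0,0]},{"travel":[0,0,0],"turn":[0,0,0]},{"travel":[0,0,0],"turn":[0,0,0]}]'
python3 -m handwheel '[{"travel":[0,0,0],"turn":[0,0,0]},{"travel":[0,0,0],"turn":[0,0,0]},{"travel":[0,0,0],"turn":[0,0,0]},{"travel":[0,0,0],"turn":[0,0,0]},{"travel":[0,0,0],"turn":[0,0,0]},{"travel":[0,0,-0.2],"turn":[0,0,0]},{"travel":[0,0,-0.4],"turn":[0,0,0]},{"travel":[0,0,-0.4],"turn":[0,0,0]},{"travel":[0,0,-0.4],"turn":[0,0,0]},{"travel":[0,0,-0.2],"turn":[0,0,0]}]' 1
python3 -m handwheel '[{"travel":[0,-0.3,0],"turn":[0,0,0]},{"travel":[0,-0.4,0],"turn":[0,0,0]},{"travel":[0,-0.4,0],"turn":[0,0,0]},{"travel":[0,-0.3,0],"turn":[0,0,0]},{"travel":[0,-0.2,0],"turn":[0,0,0]},{"travel":[0,0,0],"turn":[0,0,0]},{"travel":[0,0,0],"turn":[0,0,0]}]'
python3 - <<'E'
from h import *
t=arm.get_image('top');s=arm.get_image('side')
a=cv2.resize(cv2.convertScaleAbs(t[60:290,90:490],alpha=1.5),(760,437))
cv2.imwrite('pics/f1.png',a[:,:,::-1])
cv2.imwrite('pics/f2.png',cv2.resize(cv2.convertScaleAbs(s[110:310,170:450],alpha=1.4),(784,560))[:,:,::-1])
E
```

```text
t: 35.67
tcp_pos: [0.4765, 0.2225, 0.0526]
eef_rot: [[-0.617, 0.787, 0.0], [0.787, 0.617, 0.0], [-0.0, 0.0, -1.0]]
force: [0.6, -0.7, -0.2]
finger_gap: 0.296
finger_force: 29.6
t: 36.92
tcp_pos: [0.4769, 0.2227, 0.2148]
eef_rot: [[-0.617, 0.787, 0.003], [0.787, 0.617, 0.001], [-0.001, 0.003, -1.0]]
force: [0.3, 0.3, -0.7]
finger_gap: 0.999
finger_force: 0.0
t: 37.8
tcp_pos: [0.3509, 0.1241, 0.2123]
eef_rot: [[-0.617, 0.787, 0.001], [0.787, 0.617, 0.0], [-0.0, 0.001, -1.0]]
force: [0.9, -0.2, 0.9]
finger_gap: 1.001
finger_force: 0.0
```

View pics/f1.png

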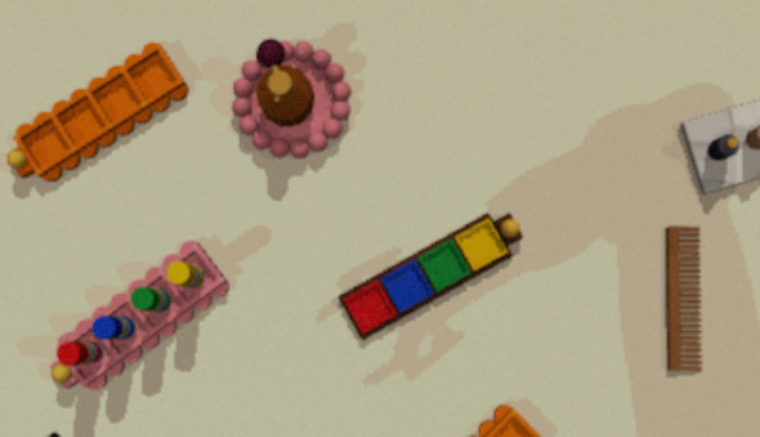

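View pics/f2.png

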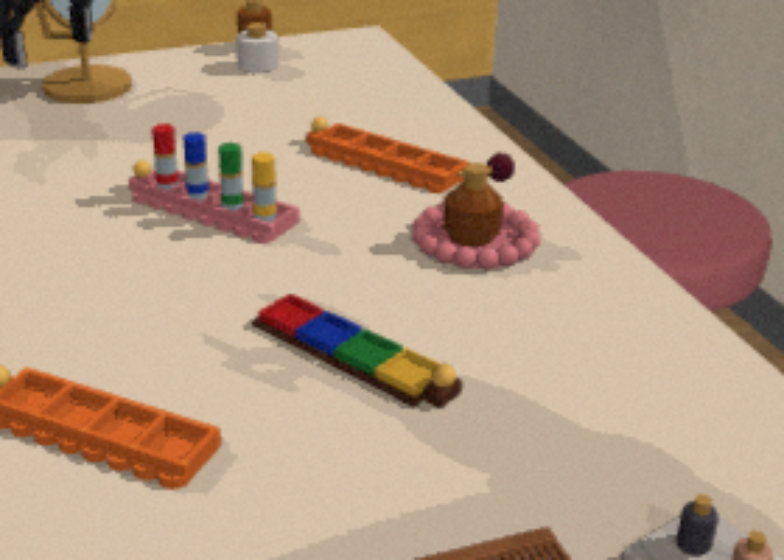

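Both views show the four tubes upright in the pink pockets. From the ball the order is red, blue, green, yellow, with caps at (72,352), (107,327), (145,299) and (180,273) in the top crop. The atomizer and comb are undisturbed, so I'm handing in.

```bash
python3 -c "
from bench import arm
print(arm.sign_off())"
```

```text
the job is handed in; nothing more can be done
None
```

The job is handed in: all four tubes stand upright in the pink resin rack in reverse order (red, blue, green, yellow from its ball), the atomizer and comb look undisturbed in the final views, and the arm finished at about 38 s of the 128 s limit.

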